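Find the loaded chuck canister by heft and clip it into its holder

ROBOT

A 6-joint arm with a two-finger parallel gripper is mounted at the origin on the work surface. World frame = base frame: x ahead of the robot, y to its left, z up, the work surface at z = 0. Lengths are in m, angles in rad, forces in N, time in s.
With the tool pointing down it reaches from about 0.35 to 0.925 m from the base axis. Payload 6.4 kg.
Tool frame: the origin (TCP) lies between the finger pads; the fingertips stand 19 mm ahead of it and the grasp point (between the pads) is the TCP (arm.nose_length is the distance from the TCP to the fingertips, in m); z points along the fingers, y is the line along which they close (so a half turn about z gives the same grasp; the last joint's range is limited). The gripper opens to 85 mm and grips with 20 to 120 N. Pads are 22 mm wide; open, the fingers measure 114 mm over their backs; the gripper's body (76 mm by 85 mm) begins 54 mm behind the grasp point. The pads swing forward as they close: fully open they stand 13 mm farther back than shut.
Start: joints at [-0.174, 0.245, 1.558, -0, 1.339, -0.174], TCP at [0.65, 0, 0.25] pointing down, gripper open.
Joint ranges: [-3.13, 3.13], [-1.02, 2.26], [0.13, 2.54], [-0.95, 4.09], [0.21, 2.88], [-2.74, 2.74]. Speed limits (rad/s): [2.57, 2.57, 3.14, 3.14, 3.14, 3.14].

INTERFACE

Orientations are given as [roll, pitch, yaw] about the fixed x, y, z axes, in that order (R = Rz(yaw) Ry(pitch) Rx(roll)).
In Python, from plant import telemetry, eyes, job, arm gives the robot as it stands.
- The arm moves only by the shell command python3 -m crank 'ROWS' [FORCE]. ROWS is JSON, a list that holds one entry, the list of rows, each a list of 5 numbers: the shift along the tool's x, y, z in m, then the turn about the tool's z in rad, then the finger opening in m, from 0 to 0.0854. A call has exactly 5 rows; each row shifts and turns the commanded pose from where the row before left it, along the tool's axes as they then stand; what a row does not reach is not made up. A row lasts 1/12 s, in which the tool goes at most 41.7 mm and 7.16 degrees, less where a joint would pass 70% of its speed; a pose out of reach is approached as far as the arm can. A call is refused whole if a number of a shift passes 0.0417 or a number of a turn 0.125, either way. A call with a gripper value outside its range is refused whole. The fingers move at their own pace and stop on an object; FORCE is the grip in N (left out, the last holds). Time passes only in rows, so rows that do not move let the fingers close, or fill a call up. It gives the time, the measured TCP pose, the force, the opening and the grip force at its end, in the units of the state.
- telemetry.read_state(): the state, without advancing time (a new reading comes with each control period).
- eyes.snapshot(name): name is "scene" or "side" or "wrist"; returns (picture, depth): 384x512x3 uint8, red, green, blue; 384x512 float32, m along the optical axis (not along the pixel's ray), 0 where there is no reading.
- eyes.calibration(name): a dict with "fx", "fy", "cx", "cy" (pixels), "camera_from_world" (4x4, takes a point from world to camera coordinates); the wrist camera has in their place "tool_from_camera" (4x4, takes a point from camera to tool coordinates, whose origin is the TCP and whose axes are the flange's). Camera axes: x right, y down, z forward; pixel columns grow to the right and rows downward; lengths in m; the calibration is good to about 2 mm. A picture is of the moment at which its call begins: read the wrist's pose just before it. calibration takes no time and is no camera call.
- job.close_job(): hands the job in; it is judged then, once.
The state is a dict: "clock": time; "qpos": joint angles; "qd": joint speeds; "effort": joint torques, N m; "tool_pos": TCP position; "orientation": TCP orientation; "contact_force": force on the tool from outside, world axes, zero at the start; "ft_torque": the same for the moment, N m; "finger_gap": finger opening in m; "gripper_force": force on a finger pad.
Only numpy, scipy, OpenCV 4.12 (cv2) and the standard library are available. Lean on these libraries where they do the work, as an engineer would, in place of code of your own. Each camera call takes 0.05 s, during which the arm holds its last target. There are 200 camera calls.

TASK

Two of the three canisters in the grey tray are empty and one still holds the spare drill chuck, but from outside they look alike: sort them by weight, lifting one at a time just clear of the tray and holding it still for a moment to feel how heavy it is. Set the empty ones down again upright in the tray, and press the heavy one upright into the spring clips of the blue holder until it is fully home on the base plate. Handle them gently and upright, never high above the bench, dropped or rammed, and leave the pliers, tape measure and screwdriver alone.

Things in the scene. Friction and masses are not known exactly. Their poses are not given: they have to be found in the camera images.
- canister_a: one of three outwardly alike closed canisters, loaded or empty (the name tells nothing): rigid black plastic body 48 mm diameter, orange cap 50 mm diameter on top, 105 mm tall in all; stands upright in the tray. Origin: centre of the underside, z up. Grip the body about 72 mm above the underside. Empty about 0.1 kg, loaded 0.37 to 0.48 kg; the part inside has 1 to 2 mm of play
- canister_b: one of three outwardly alike closed canisters, loaded or empty (the name tells nothing): rigid black plastic body 48 mm diameter, orange cap 50 mm diameter on top, 105 mm tall in all; stands upright in the tray. Origin: centre of the underside, z up. Grip the body about 72 mm above the underside. Empty about 0.1 kg, loaded 0.37 to 0.48 kg; the part inside has 1 to 2 mm of play
- canister_c: one of three outwardly alike closed canisters, loaded or empty (the name tells nothing): rigid black plastic body 48 mm diameter, orange cap 50 mm diameter on top, 105 mm tall in all; stands upright in the tray. Origin: centre of the underside, z up. Grip the body about 72 mm above the underside. Empty about 0.1 kg, loaded 0.37 to 0.48 kg; the part inside has 1 to 2 mm of play
- tray: low open grey steel tray fixed to the bench, 110 mm (its x) by 300 mm (its y), walls 18 mm high and 4 mm thick, floor 4 mm thick. Origin: centre of the underside (bench level), z up; the canisters stand on its floor in a row along its y, about 90 mm apart, near its x = 0
- holder: spring-clip holder fixed to the bench: blue base plate 130 by 130 by 10 mm with three upright steel spring fingers 120 degrees apart around its centre, reaching to 41 mm above the bench. Origin: centre of the plate's underside, z up
- holder_seat (a point): middle of the plate's top face, 10 mm above the bench: where the centre of a canister's underside is when fully home. Going down, the canister's foot meets the fingers with its underside 15 to 20 mm above this face, must be pushed with roughly 8 to 20 N (varies) to spread them, snaps through about 10 mm above, then goes freely down to the rigid plate
- holder_clips (a point): centre of the ring of three finger bumps, 18 mm above holder_seat; the bumps leave a 43 mm circle. A canister's foot tapers from 38 mm diameter at the underside to a 48 mm rim 8 to 10 mm up; above it a 42 mm wide groove, 14 to 25 mm up, takes the bumps when the canister is home
- pliers: loose pliers with red handles, 160 by 60 mm, 20 mm high, lying on the bench. Origin under the pivot, x towards the jaws. Bystander
- tape_measure: loose yellow tape measure, 65 by 70 by 34 mm. Origin: centre of the underside. Bystander
- screwdriver: loose screwdriver with orange handle, 200 mm long, 26 mm thick, lying along its x. Origin: below its middle at bench level. Bystander
Mind the look-alikes: they are no part of the job. Leave any pink, red or turquoise look-alike of the canister_c alone.

How it is judged:
On the way, in this order (a step that is already met when the one before it is completed fails the run):
1. a canister is held by the gripper just clear of the tray (underside 2 to 60 mm above the tray's floor, touching the tray nowhere), still, for 0.3 s, to feel its weight (((z of canister_a in the frame of tray between 0.006 and 0.064 m and contact force between canister_a and tray below 0.05 N and contact force between canister_a and the fingers above 5 N and linear speed of canister_a below 0.05 m/s) or (z of canister_b in the frame of tray between 0.006 and 0.064 m and contact force between canister_b and tray below 0.05 N and contact force between canister_b and the fingers above 5 N and linear speed of canister_b below 0.05 m/s) or (z of canister_c in the frame of tray between 0.006 and 0.064 m and contact force between canister_c and tray below 0.05 N and contact force between canister_c and the fingers above 5 N and linear speed of canister_c below 0.05 m/s))), for 0.3 s.
2. a canister is pressed fully home in the spring clips (((z of canister_a in the frame of holder_seat below 0.003 m and horizontal distance between canister_a and holder_seat below 0.005 m and angle between canister_a's own z axis and vertical below 0.08 rad and linear speed of canister_a below 0.02 m/s) or (z of canister_b in the frame of holder_seat below 0.003 m and horizontal distance between canister_b and holder_seat below 0.005 m and angle between canister_b's own z axis and vertical below 0.08 rad and linear speed of canister_b below 0.02 m/s) or (z of canister_c in the frame of holder_seat below 0.003 m and horizontal distance between canister_c and holder_seat below 0.005 m and angle between canister_c's own z axis and vertical below 0.08 rad and linear speed of canister_c below 0.02 m/s))), for 0.2 s.
At the end, for the whole second after the job is handed in: the heavy canister (the one with the chuck) is fully home in the holder: underside within 3 mm of the plate's top, within 5 mm of its centre, within 0.08 rad of upright; the two light ones stand upright (within 0.1 rad) on the tray's floor inside its walls; all at rest (((z of canister_a in the frame of holder_seat below 0.003 m and horizontal distance between canister_a and holder_seat below 0.005 m and angle between canister_a's own z axis and vertical below 0.08 rad and linear speed of each of canister_a, canister_b, canister_c below 0.02 m/s and x of canister_b in the frame of tray between -0.05 and 0.05 m and y of canister_b in the frame of tray between -0.145 and 0.145 m and z of each of canister_b, canister_c in the frame of tray below 0.008 m and angle between each of canister_b, canister_c's own z axis and vertical below 0.1 rad and contact force between canister_b and tray between 0.4 and 2 N and x of canister_c in the frame of tray between -0.05 and 0.05 m and y of canister_c in the frame of tray between -0.145 and 0.145 m and contact force between canister_c and tray between 0.4 and 2 N) or (z of canister_b in the frame of holder_seat below 0.003 m and horizontal distance between canister_b and holder_seat below 0.005 m and angle between canister_b's own z axis and vertical below 0.08 rad and linear speed of each of canister_b, canister_a, canister_c below 0.02 m/s and x of canister_a in the frame of tray between -0.05 and 0.05 m and y of canister_a in the frame of tray between -0.145 and 0.145 m and z of each of canister_a, canister_c in the frame of tray below 0.008 m and angle between each of canister_a, canister_c's own z axis and vertical below 0.1 rad and contact force between canister_a and tray between 0.4 and 2 N and x of canister_c in the frame of tray between -0.05 and 0.05 m and y of canister_c in the frame of tray between -0.145 and 0.145 m and contact force between canister_c and tray between 0.4 and 2 N) or (z of canister_c in the frame of holder_seat below 0.003 m and horizontal distance between canister_c and holder_seat below 0.005 m and angle between canister_c's own z axis and vertical below 0.08 rad and linear speed of each of canister_c, canister_a, canister_b below 0.02 m/s and x of canister_a in the frame of tray between -0.05 and 0.05 m and y of canister_a in the frame of tray between -0.145 and 0.145 m and z of each of canister_a, canister_b in the frame of tray below 0.008 m and angle between each of canister_a, canister_b's own z axis and vertical below 0.1 rad and contact force between canister_a and tray between 0.4 and 2 N and x of canister_b in the frame of tray between -0.05 and 0.05 m and y of canister_b in the frame of tray between -0.145 and 0.145 m and contact force between canister_b and tray between 0.4 and 2 N))); the robot touches nothing.
It fails at once if the pliers, the tape measure or the screwdriver are moved more than 15 mm (distance of any of pliers, tape_measure, screwdriver from where it was at the start of the episode above 0.015 m).
It fails at once if a canister is tipped more than 0.5 rad (angle between any of canister_a, canister_b, canister_c's own z axis and vertical above 0.5 rad).
It fails at once if a canister is hoisted high: its underside more than 250 mm above the bench (height (world z) of any of canister_a, canister_b, canister_c above 0.25 m).
It fails at once if a canister is rammed into the holder (more than 60 N between them) (contact force between any of canister_a, canister_b, canister_c and holder above 60 N).
It fails at once if a canister is dropped or rammed onto the tray (more than 60 N between them) (contact force between any of canister_a, canister_b, canister_c and tray above 60 N).
It also fails if it takes over 66 s, if anything falls off the work surface, if the arm or the gripper's body presses on something with over 40 N, if the wrist force passes 120 N, or if a joint passes its speed limit or range.

## Working session

There is one attempt and no reset: what is moved stays moved. The work goes in short steps, Python scripts to look and compute and a shell command to move; the robot and the scene stay as the last step left them, time stands still between calls to the robot, and variables do not carry over. Pictures are saved under pics/ and viewed, at most 10 in all, crops included, and the job is handed in when it is done.

```bash
mkdir -p pics; ls; cat > h.py <<'E'
import numpy as np, cv2
from plant import telemetry, eyes, job, arm
def shot(n,f):
    p,d=eyes.snapshot(n); cv2.imwrite(f'pics/{f}.png',cv2.cvtColor(p,cv2.COLOR_RGB2BGR)); np.save(f'pics/{f}.npy',d); return p,d
def world(n,d):
    c=eyes.calibration(n); v,u=np.mgrid[:384,:512]
    P=np.stack([(u-c['cx'])/c['fx']*d,(v-c['cy'])/c['fy']*d,d,np.ones_like(d)],-1)
    return (P@np.linalg.inv(c['camera_from_world']).T)[...,:3]
E
python3 - <<'E'
from h import *
s=telemetry.read_state(); print({k:np.round(v,3).tolist() for k,v in s.items()})
for n in('scene','side'): shot(n,n+'0')
E
```

```text
pics
{'clock': 0.0, 'qpos': [-0.174, 0.246, 1.559, 0.0, 1.339, -0.174], 'qd': [-0.001, 0.001, -0.001, -0.0, 0.002, 0.0], 'effort': [0.001, -42.951, -32.612, -0.0, 0.005, -0.0], 'tool_pos': [0.649, 0.0, 0.249], 'orientation': [-3.14, -0.0, 1.571], 'contact_force': [-0.081, 0.175, -0.449], 'ft_torque': [0.018, -0.013, 0.035], 'gripper_force': 0.0, 'finger_gap': 0.086}
```

View pics/scene0.png

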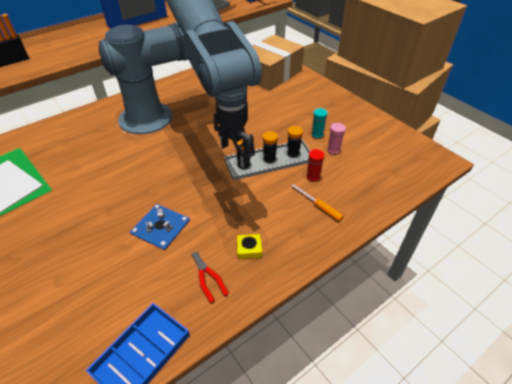

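View pics/side0.png

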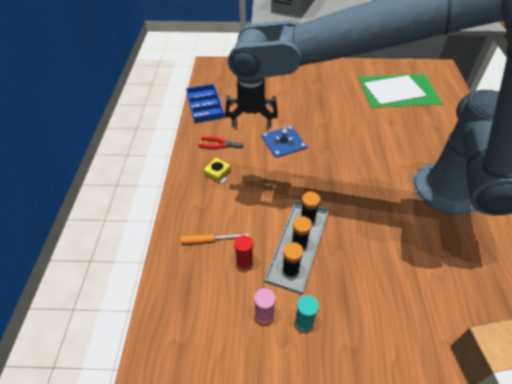

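Scene: the tray is at about (268,158), with orange/black canisters at (243,145), (270,140) and (295,135). The holder is the blue plate with fingers at (160,226), not the blue bin at (138,345). Side: caps are at (311,200), (302,226) and (292,253), and the holder is at (285,141). The red (244,250), pink (264,305) and turquoise (307,312) cylinders are look-alikes outside the tray, so I leave them alone. Next I confirm with a crop and measure.

```bash
python3 - <<'E'
from h import *
for n in('scene','side'):
    im=cv2.imread(f'pics/{n}0.png'); d=np.load(f'pics/{n}0.npy'); W=world(n,d)
    hsv=cv2.cvtColor(im,cv2.COLOR_BGR2HSV); ok=d>0
    m=(hsv[...,1]>190)&(hsv[...,2]>140)&(abs(hsv[...,0].astype(int)-16)<6)&ok&(W[...,2]>.06)&(W[...,2]<.14)
    k,l,st,c=cv2.connectedComponentsWithStats(m.astype(np.uint8))
    for i in range(1,k):
        if st[i,4]<15: continue
        p=W[l==i]; t=p[p[:,2]>np.percentile(p[:,2],90)-.005]
        print(n,'cap',c[i].round(),st[i,4],((t.min(0)+t.max(0))/2).round(4),t.mean(0).round(4),t.max(0).round(3)-t.min(0).round(3))
    b=(abs(hsv[...,0].astype(int)-108)<10)&(hsv[...,1]>120)&ok&(abs(W[...,2]-.01)<.006)
    k,l,st,c=cv2.connectedComponentsWithStats(cv2.morphologyEx(b.astype(np.uint8),cv2.MORPH_CLOSE,np.ones((3,3))))
    for i in range(1,k):
        if st[i,4]<200: continue
        p=W[(l==i)&b].astype(np.float32); r=cv2.minAreaRect(p[:,:2]); print(n,'blue',c[i].round(),r,p[:,2].mean())
        s=W[ok&(W[...,2]>.033)&(W[...,2]<.048)&(np.hypot(W[...,0]-r[0][0],W[...,1]-r[0][1])<.05)]
        print('fingers',len(s),s.mean(0) if len(s) else '')
    g=(hsv[...,1]<60)&ok&(W[...,2]<.025)&(W[...,2]>.001)&(W[...,0]>.4)&(W[...,0]<.95)
    k,l,st,c=cv2.connectedComponentsWithStats(cv2.morphologyEx(g.astype(np.uint8),cv2.MORPH_CLOSE,np.ones((3,3))))
    for i in range(1,k):
        if st[i,4]<200: continue
        p=W[(l==i)&g].astype(np.float32); print(n,'grey',c[i].round(),cv2.minAreaRect(p[:,:2]))
a=cv2.imread('pics/side0.png')[110:340,170:340]; b=cv2.imread('pics/scene0.png')[90:260,120:350]
cv2.imwrite('pics/crop.png',np.hstack([cv2.resize(a,(370,500)),cv2.resize(b,(420,500))]))
c=eyes.calibration('wrist');print(c)
E
```

```text
scene cap [294. 130.] 130 [0.5307 0.3242 0.1109] [0.5307 0.3227 0.1103] [0.053 0.052 0.008]
scene cap [269. 136.] 140 [0.5023 0.2364 0.1112] [0.5038 0.2365 0.1101] [0.053 0.049 0.008]Traceback (most recent call last):
  File "<stdin>", line 15, in <module>
cv2.error: OpenCV(4.12.0) /io/opencv/modules/imgproc/src/convhull.cpp:143: error: (-215:Assertion failed) total >= 0 && (depth == CV_32F || depth == CV_32S) in function 'convexHull'
```

```bash
cat > m.py <<'E'
from h import *
for n in('scene','side'):
    im=cv2.imread(f'pics/{n}0.png'); d=np.load(f'pics/{n}0.npy'); W=world(n,d)
    hsv=cv2.cvtColor(im,cv2.COLOR_BGR2HSV); ok=d>0
    m=(hsv[...,1]>190)&(hsv[...,2]>140)&(abs(hsv[...,0].astype(int)-16)<6)&ok&(W[...,2]>.06)&(W[...,2]<.14)
    k,l,st,c=cv2.connectedComponentsWithStats(m.astype(np.uint8))
    for i in range(1,k):
        if st[i,4]<15: continue
        p=W[l==i]; t=p[p[:,2]>np.percentile(p[:,2],90)-.005]
        print(n,'cap',c[i].round(),st[i,4],((t.min(0)+t.max(0))/2).round(4),t.mean(0).round(4),t.max(0).round(3)-t.min(0).round(3))
    def rect(m,h,lab):
        k,l,st,c=cv2.connectedComponentsWithStats(cv2.morphologyEx(m.astype(np.uint8),cv2.MORPH_CLOSE,np.ones((3,3))))
        for i in range(1,k):
            if st[i,4]<200: continue
            p=W[(l==i)&m][:,:2].astype(np.float32)
            if len(p)<50: continue
            r=cv2.minAreaRect(np.ascontiguousarray(p)); print(n,lab,c[i].round(),r)
            if lab=='blue':
                s=W[ok&(W[...,2]>.033)&(W[...,2]<.048)&(np.hypot(W[...,0]-r[0][0],W[...,1]-r[0][1])<.05)]
                print('fingers',len(s),s.mean(0) if len(s) else '')
    rect((abs(hsv[...,0].astype(int)-108)<10)&(hsv[...,1]>120)&ok&(abs(W[...,2]-.01)<.006),0,'blue')
    rect((hsv[...,1]<70)&ok&(W[...,2]<.025)&(W[...,2]>.001)&(W[...,0]>.4)&(W[...,0]<.95),0,'grey')
a=cv2.imread('pics/side0.png')[110:340,170:340]; b=cv2.imread('pics/scene0.png')[90:260,120:350]
cv2.imwrite('pics/crop.png',np.hstack([cv2.resize(a,(370,500)),cv2.resize(b,(420,500))]))
c=eyes.calibration('wrist');print(c)
E
python3 m.py
```

```text
scene cap [294. 130.] 130 [0.5307 0.3242 0.1109] [0.5307 0.3227 0.1103] [0.053 0.052 0.008]
scene cap [269. 136.] 140 [0.5023 0.2364 0.1112] [0.5038 0.2365 0.1101] [0.053 0.049 0.008]
scene blue [160. 227.] ((0.546497642993927, -0.21139739453792572), (0.12669837474822998, 0.12575626373291016), 25.904939651489258)
fingers 43 [ 0.53543899 -0.20943577  0.03697193]
scene blue [138. 349.] ((0.8528586030006409, -0.4215660095214844), (0.10580038279294968, 0.19257041811943054), 16.32088279724121)
fingers 0 
scene grey [267. 161.] ((0.505068302154541, 0.23416770994663239), (0.2991163432598114, 0.11550524830818176), 71.37885284423828)
side blue [35. 53.] ((1.6984527111053467, -0.8796341419219971), (0.016936929896473885, 0.9403752088546753), 0.046722203493118286)
fingers 42 [ 1.69927243 -0.8804011   0.04042791]
side blue [205. 100.] ((0.8643626570701599, -0.43865031003952026), (0.11069762706756592, 0.16939321160316467), 17.562925338745117)
fingers 0 
side blue [283. 142.] ((0.5440517663955688, -0.20576219260692596), (0.12494193762540817, 0.1276315301656723), 24.066871643066406)
fingers 20 [ 0.54126398 -0.22449845  0.03736294]
side grey [280.  13.] ((0.5311059355735779, -1.2295783758163452), (0.28568026423454285, 0.28114044666290283), 79.99766540527344)
side grey [296. 252.] ((0.5061367154121399, 0.23836570978164673), (0.30832138657569885, 0.11768018454313278), 72.83073425292969)
{'fx': 336.049165534698, 'fy': 336.049165534698, 'cx': 252.60946507103324, 'cy': 187.4394174363107, 'tool_from_camera': array([[-1.51386479e-04, -9.50543628e-01, -3.10591031e-01,
         7.82843675e-02],
       [ 9.99999041e-01,  2.83572604e-04, -1.35526922e-03,
        -1.48982676e-04],
       [ 1.37631763e-03, -3.10590939e-01,  9.50542674e-01,
        -1.24833642e-01],
       [ 0.00000000e+00,  0.00000000e+00,  0.00000000e+00,
         1.00000000e+00]])}
```

View pics/crop.png

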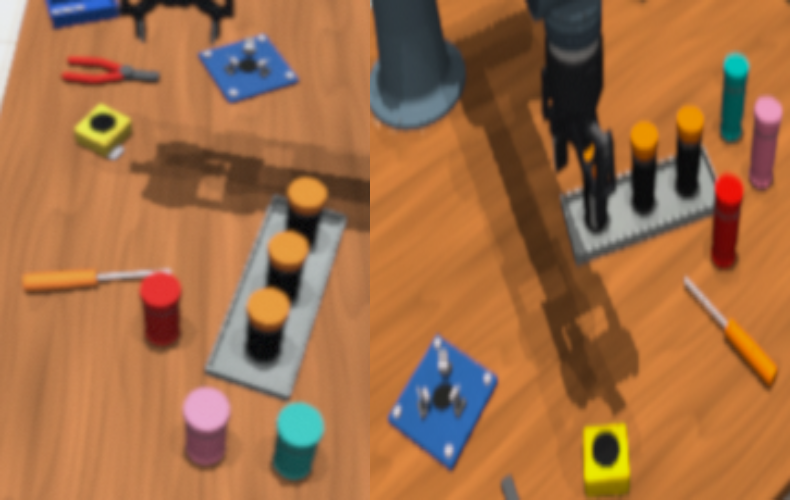

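```bash
python3 -m crank '[[[0.026,-0.016,0,0,0.0854],[0.026,-0.016,0,0,0.0854],[0.026,-0.016,0,0,0.0854],[0.026,-0.016,0,0,0.0854],[0.026,-0.016,0,0,0.0854]]]' 40
python3 -m crank '[[[0.026,-0.016,0,0,0.0854],[0.026,-0.016,0,0,0.0854],[0.026,-0.016,0,0,0.0854],[0.026,-0.016,0,0,0.0854],[0,0,0,0.1,0.0854]]]'
python3 -m crank '[[[0,0,0,0.1,0.0854],[0,0,0,0.11,0.0854],[0,0,0,0,0.0854],[0,0,0,0,0.0854],[0,0,0,0,0.0854]]]'
python3 - <<'E'
from h import *
s=telemetry.read_state(); print({k:np.round(v,4).tolist() for k,v in s.items()})
shot('wrist','w1')
E
```

```text
clock: 0.52
tool_pos: [0.5688, 0.131, 0.2497]
orientation: [-3.141, -0.0, 1.57]
contact_force: [-0.5, 1.3, -0.3]
finger_gap: 0.0854
gripper_force: 0.0
clock: 0.93
tool_pos: [0.5031, 0.2375, 0.2497]
orientation: [-3.139, -0.001, 1.474]
contact_force: [-0.6, 0.2, -0.3]
finger_gap: 0.0851
gripper_force: 0.0
clock: 1.35
tool_pos: [0.5059, 0.2339, 0.25]
orientation: [-3.141, 0.0, 1.263]
contact_force: [-0.4, 0.2, -0.1]
finger_gap: 0.0851
gripper_force: 0.0
{'clock': 1.35, 'qpos': [0.2296, 0.0296, 1.7969, -0.0, 1.3157, 0.5375], 'qd': [-0.0029, -0.0004, -0.0038, 0.0006, -0.0023, 0.0091], 'effort': [0.1059, -33.6302, -32.3247, 0.0032, 0.0033, -0.0053], 'tool_pos': [0.5059, 0.2339, 0.25], 'orientation': [-3.1411, 0.0003, 1.2629], 'contact_force': [-0.3575, 0.1683, -0.0694], 'ft_torque': [0.0018, 0.0235, 0.0245], 'gripper_force': 0.0, 'finger_gap': 0.0851}
```

View pics/w1.png

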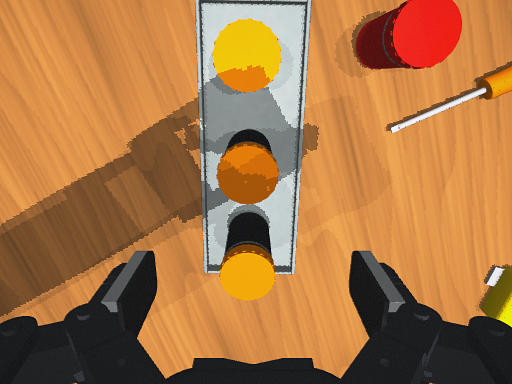

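The crop confirms three identical orange-capped black canisters in the grey tray, with the red, pink and turquoise ones outside it. In the wrist view the caps are at (247,55), (248,174) and (247,276), and the red look-alike is at (425,30). I now compute the offsets in the tool frame.

```bash
cat >> h.py <<'E'
from scipy.spatial.transform import Rotation as R
def wtool(d):
    c=eyes.calibration('wrist'); v,u=np.mgrid[:384,:512]
    P=np.stack([(u-c['cx'])/c['fx']*d,(v-c['cy'])/c['fy']*d,d,np.ones_like(d)],-1)
    return (P@c['tool_from_camera'].T)[...,:3]
E
python3 - <<'E'
from h import *
im=cv2.imread('pics/w1.png');d=np.load('pics/w1.npy');s=telemetry.read_state()
T=wtool(d);hsv=cv2.cvtColor(im,cv2.COLOR_BGR2HSV);h=hsv[...,0].astype(int);z=T[...,2]
R0=R.from_euler('xyz',s['orientation']).as_matrix();tp=np.array(s['tool_pos'])
def run(m,lab,box=False):
    k,l,st,c=cv2.connectedComponentsWithStats(m.astype(np.uint8))
    for i in range(1,k):
        if st[i,4]<300: continue
        p=T[l==i];zz=np.median(p[:,2]); q=p[abs(p[:,2]-zz)<.006]
        (cx,cy),r=cv2.minEnclosingCircle(np.ascontiguousarray(q[:,:2].astype(np.float32)))
        if box: print(lab,c[i].round(),cv2.minAreaRect(np.ascontiguousarray(p[:,:2].astype(np.float32))))
        else: print(lab,c[i].round(),'tool',round(cx,4),round(cy,4),round(r,4),zz.round(4),'mean',q.mean(0).round(4),'world',(R0@[cx,cy,zz]+tp).round(4))
ok=d>0
run((h>10)&(h<32)&(hsv[...,1]>200)&ok&(z<.16)&(z>.12),'cap')
run((h<5)&(hsv[...,1]>150)&ok&(z<.17),'red')
run((hsv[...,1]<70)&ok&(z>.225)&(z<.25),'tray',True)
E
```

```text
cap [247.  55.] tool 0.0931 -0.0046 0.0257 0.1397 mean [ 0.0937 -0.0045  0.1397] world [0.5298 0.324  0.1104]
cap [247. 173.] tool 0.0026 -0.0046 0.0256 0.1399 mean [ 0.0035 -0.0044  0.1399] world [0.5024 0.2377 0.1102]
cap [247. 272.] tool -0.0932 -0.0052 0.0261 0.14 mean [-0.0913 -0.0052  0.1402] world [0.4727 0.1467 0.1101]
red [423.  32.] tool 0.1106 0.1265 0.0261 0.144 mean [0.1099 0.1258 0.144 ] world [0.66   0.3008 0.106 ]
tray [253. 124.] ((-0.004755809903144836, -0.0022743716835975647), (0.30703073740005493, 0.10992216318845749), 0.8883652091026306)
tray [438. 109.] ((0.04488157853484154, 0.19344258308410645), (0.10088658332824707, 0.01028851792216301), 64.3127670288086)
```

```bash
python3 -m crank '[[[0.003,-0.0046,0.028,0,0.0854],[0,0,0.028,0,0.0854],[0,0,0.028,0,0.0854],[0,0,0.028,0,0.0854],[0,0,0.028,0,0.0854]]]' 40
python3 -m crank '[[[0,0,0.013,0,0.0854],[0,0,0.012,0,0.0854],[0,0,0.009,0,0.0854],[0,0,0,0,0.07],[0,0,0,0,0.06]]]'
python3 -m crank '[[[0,0,0,0,0.05],[0,0,0,0,0.04],[0,0,0,0,0.04],[0,0,0,0,0.04],[0,0,0,0,0.04]]]'
python3 -m crank '[[[0,0,0,0,0.04],[0,0,0,0,0.04],[0,0,0,0,0.04],[0,0,0,0,0.04],[0,0,0,0,0.04]]]'
```

```text
clock: 1.82
tool_pos: [0.5026, 0.2381, 0.1091]
orientation: [3.141, -0.0, 1.262]
contact_force: [0.3, -0.5, 0.3]
finger_gap: 0.0852
gripper_force: 0.0
clock: 2.23
tool_pos: [0.5032, 0.2384, 0.077]
orientation: [3.141, -0.001, 1.261]
contact_force: [0.8, -0.1, 0.1]
finger_gap: 0.0639
gripper_force: 0.0
clock: 2.65
tool_pos: [0.5036, 0.2386, 0.078]
orientation: [3.139, -0.001, 1.261]
contact_force: [-2.2, 0.6, 5.9]
finger_gap: 0.0473
gripper_force: 41.2
clock: 3.07
tool_pos: [0.5036, 0.2386, 0.078]
orientation: [3.139, -0.001, 1.261]
contact_force: [-1.9, 0.5, 5.6]
finger_gap: 0.0471
gripper_force: 41.2
```

```bash
python3 -m crank '[[[0,0,-0.002,0,0.04],[0,0,-0.005,0,0.04],[0,0,-0.006,0,0.04],[0,0,-0.006,0,0.04],[0,0,-0.004,0,0.04]]]'
for i in 1; do python3 -m crank '[[[0,0,0,0,0.04],[0,0,0,0,0.04],[0,0,0,0,0.04],[0,0,0,0,0.04],[0,0,0,0,0.04]]]'; done
python3 -m crank '[[[0,0,0,0,0.04],[0,0,0,0,0.04],[0,0,0,0,0.04],[0,0,0,0,0.04],[0,0,0,0,0.04]]]'
```

```text
clock: 3.48
tool_pos: [0.5029, 0.2383, 0.1003]
orientation: [3.141, -0.0, 1.261]
contact_force: [0.6, 0.4, -1.3]
finger_gap: 0.0469
gripper_force: 41.1
clock: 3.9
tool_pos: [0.5023, 0.2382, 0.0989]
orientation: [-3.141, 0.0, 1.261]
contact_force: [-0.0, 0.4, -1.5]
finger_gap: 0.0474
gripper_force: 41.1
clock: 4.32
tool_pos: [0.5025, 0.2383, 0.0992]
orientation: [-3.141, 0.0, 1.261]
contact_force: [0.2, -0.8, -0.1]
finger_gap: 0.047
gripper_force: 41.1
```

Fz is about −1 N, so this one is empty. I set it back down.

```bash
python3 -m crank '[[[0,0,0.004,0,0.04],[0,0,0.006,0,0.04],[0,0,0.006,0,0.04],[0,0,0.003,0,0.04],[0,0,0.002,0,0.04]]]'
python3 -m crank '[[[0,0,0.001,0,0.04],[0,0,0,0,0.04],[0,0,0,0,0.05],[0,0,0,0,0.06],[0,0,0,0,0.07]]]'
python3 -m crank '[[[0,0,0,0,0.08],[0,0,0,0,0.0854],[0,0,0,0,0.0854],[0,0,0,0,0.0854],[0,0,-0.02,0,0.0854]]]'
python3 -m crank '[[[0,0,-0.02,0,0.0854],[0,0,-0.025,0,0.0854],[0,0,-0.025,0,0.0854],[0,0,-0.02,0,0.0854],[0,0,0,0,0.0854]]]'
```

```text
clock: 4.73
tool_pos: [0.502, 0.2383, 0.078]
orientation: [-3.139, 0.001, 1.261]
contact_force: [-7.5, -1.1, 14.3]
finger_gap: 0.0475
gripper_force: 42.4
clock: 5.15
tool_pos: [0.5027, 0.2383, 0.0772]
orientation: [3.141, -0.0, 1.261]
contact_force: [-0.7, -0.2, -0.4]
finger_gap: 0.0693
gripper_force: 0.0
clock: 5.57
tool_pos: [0.4997, 0.2375, 0.0937]
orientation: [-3.135, 0.004, 1.261]
contact_force: [0.3, 0.6, -0.4]
finger_gap: 0.0852
gripper_force: 0.0
clock: 5.98
tool_pos: [0.5053, 0.239, 0.1925]
orientation: [3.134, -0.005, 1.261]
contact_force: [0.3, -0.8, 0.2]
finger_gap: 0.0855
gripper_force: 0.0
```

```bash
python3 -m crank '[[[-0.02,0,0,0,0.0854],[-0.025,0,0,0,0.0854],[-0.025,0,0,0,0.0854],[-0.018,-0.0005,0,0,0.0854],[-0.007,0,0,0,0.0854]]]'
python3 -m crank '[[[0,0,0.01,0,0.0854],[0,0,0.025,0,0.0854],[0,0,0.03,0,0.0854],[0,0,0.025,0,0.0854],[0,0,0.015,0,0.0854]]]'
python3 -m crank '[[[0,0,0.005,0,0.0854],[0,0,0,0,0.0854],[0,0,0,0,0.07],[0,0,0,0,0.06],[0,0,0,0,0.05]]]'
python3 -m crank '[[[0,0,0,0,0.04],[0,0,0,0,0.04],[0,0,0,0,0.04],[0,0,0,0,0.04],[0,0,0,0,0.04]]]'
python3 -m crank '[[[0,0,-0.002,0,0.04],[0,0,-0.005,0,0.04],[0,0,-0.006,0,0.04],[0,0,-0.006,0,0.04],[0,0,-0.004,0,0.04]]]'
python3 -m crank '[[[0,0,0,0,0.04],[0,0,0,0,0.04],[0,0,0,0,0.04],[0,0,0,0,0.04],[0,0,0,0,0.04]]]'
python3 -m crank '[[[0,0,0,0,0.04],[0,0,0,0,0.04],[0,0,0,0,0.04],[0,0,0,0,0.04],[0,0,0,0,0.04]]]'
```

```text
clock: 6.4
tool_pos: [0.4719, 0.1464, 0.1861]
orientation: [-3.14, 0.001, 1.259]
contact_force: [0.6, -0.0, -0.5]
finger_gap: 0.0855
gripper_force: 0.0
clock: 6.82
tool_pos: [0.4711, 0.1486, 0.0783]
orientation: [-3.137, 0.002, 1.261]
contact_force: [0.0, -0.0, 0.6]
finger_gap: 0.0855
gripper_force: 0.0
clock: 7.23
tool_pos: [0.4742, 0.1482, 0.0786]
orientation: [3.139, -0.001, 1.261]
contact_force: [0.4, -1.0, -0.1]
finger_gap: 0.0515
gripper_force: 0.0
clock: 7.65
tool_pos: [0.4741, 0.1482, 0.0788]
orientation: [3.139, -0.001, 1.261]
contact_force: [-1.2, 0.5, 5.8]
finger_gap: 0.0482
gripper_force: 41.0
clock: 8.07
tool_pos: [0.4735, 0.1479, 0.1013]
orientation: [3.14, -0.0, 1.261]
contact_force: [0.6, 0.2, -1.3]
finger_gap: 0.0483
gripper_force: 41.3
clock: 8.48
tool_pos: [0.4728, 0.1479, 0.0999]
orientation: [-3.141, 0.0, 1.261]
contact_force: [0.9, -0.5, -0.8]
finger_gap: 0.0477
gripper_force: 41.3
clock: 8.9
tool_pos: [0.4731, 0.1479, 0.1003]
orientation: [-3.142, 0.0, 1.261]
contact_force: [0.3, -0.1, -1.6]
finger_gap: 0.0479
gripper_force: 41.3
```

```bash
python3 -m crank '[[[0,0,0.004,0,0.04],[0,0,0.006,0,0.04],[0,0,0.006,0,0.04],[0,0,0.003,0,0.04],[0,0,0.002,0,0.04]]]'
python3 -m crank '[[[0,0,0.001,0,0.04],[0,0,0,0,0.04],[0,0,0,0,0.05],[0,0,0,0,0.06],[0,0,0,0,0.07]]]'
python3 -m crank '[[[0,0,0,0,0.08],[0,0,0,0,0.0854],[0,0,0,0,0.0854],[0,0,-0.01,0,0.0854],[0,0,-0.02,0,0.0854]]]'
python3 -m crank '[[[0,0,-0.02,0,0.0854],[0,0,-0.025,0,0.0854],[0,0,-0.025,0,0.0854],[0,0,-0.01,0,0.0854],[0.01,0,0,0,0.0854]]]'
python3 -m crank '[[[0.025,0,0,0,0.0854],[0.035,0,0,0,0.0854],[0.035,0,0,0,0.0854],[0.035,0,0,0,0.0854],[0.025,0,0,0,0.0854]]]'
python3 -m crank '[[[0.015,0,0,0,0.0854],[0.0055,0,0,0,0.0854],[0,0,0,0,0.0854],[0,0,0,0,0.0854],[0,0,0,0,0.0854]]]'
python3 - <<'E'
from h import *
s=telemetry.read_state(); print(s['tool_pos'],s['orientation'])
shot('wrist','w2');shot('side','s2')
E
```

```text
clock: 9.32
tool_pos: [0.4725, 0.148, 0.0788]
orientation: [-3.139, 0.001, 1.261]
contact_force: [-7.7, 1.2, 16.0]
finger_gap: 0.0486
gripper_force: 42.7
clock: 9.73
tool_pos: [0.4732, 0.1479, 0.0782]
orientation: [3.141, -0.0, 1.261]
contact_force: [0.3, -0.2, 0.8]
finger_gap: 0.0695
gripper_force: 0.0
clock: 10.15
tool_pos: [0.4711, 0.1477, 0.1068]
orientation: [-3.137, 0.002, 1.261]
contact_force: [0.3, -0.5, -0.1]
finger_gap: 0.0855
gripper_force: 0.0
clock: 10.57
tool_pos: [0.4779, 0.1572, 0.1917]
orientation: [3.135, -0.002, 1.259]
contact_force: [0.4, 0.2, -0.5]
finger_gap: 0.0854
gripper_force: 0.0
clock: 10.98
tool_pos: [0.5229, 0.3079, 0.1862]
orientation: [-3.139, 0.001, 1.262]
contact_force: [0.4, -0.3, -0.7]
finger_gap: 0.0855
gripper_force: 0.0
clock: 11.4
tool_pos: [0.5292, 0.3237, 0.1876]
orientation: [-3.141, 0.001, 1.26]
contact_force: [0.4, -0.9, 0.3]
finger_gap: 0.0857
gripper_force: 0.0
[0.52920156 0.3237366  0.18755049] [-3.14059112e+00  1.04944185e-03  1.25997450e+00]
```

View pics/s2.png

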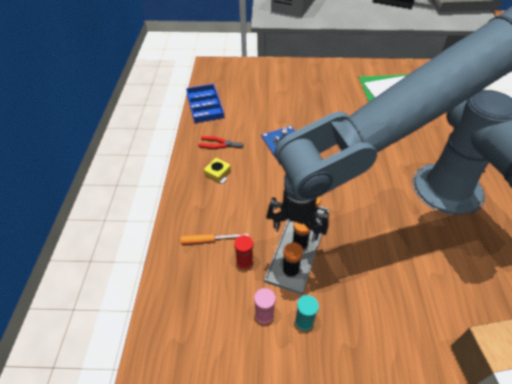

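The tray row looks intact, with caps visible at (302,233) and (292,253) and the gripper above. I pick up the third one.

```bash
python3 -m crank '[[[0,0,0.01,0,0.0854],[0,0,0.025,0,0.0854],[0,0,0.03,0,0.0854],[0,0,0.025,0,0.0854],[0,0,0.015,0,0.0854]]]' 60
python3 -m crank '[[[0,0,0.006,0,0.0854],[0,0,0,0,0.0854],[0,0,0,0,0.07],[0,0,0,0,0.06],[0,0,0,0,0.05]]]'
python3 -m crank '[[[0,0,0,0,0.04],[0,0,0,0,0.04],[0,0,0,0,0.04],[0,0,0,0,0.04],[0,0,0,0,0.04]]]'
python3 -m crank '[[[0,0,-0.002,0,0.04],[0,0,-0.005,0,0.04],[0,0,-0.006,0,0.04],[0,0,-0.006,0,0.04],[0,0,-0.004,0,0.04]]]'
python3 -m crank '[[[0,0,0,0,0.04],[0,0,0,0,0.04],[0,0,0,0,0.04],[0,0,0,0,0.04],[0,0,0,0,0.04]]]'
python3 -m crank '[[[0,0,0,0,0.04],[0,0,0,0,0.04],[0,0,0,0,0.04],[0,0,0,0,0.04],[0,0,0,0,0.04]]]'
```

```text
clock: 11.92
tool_pos: [0.5277, 0.3233, 0.0794]
orientation: [-3.138, 0.003, 1.26]
contact_force: [-0.5, -0.2, -0.9]
finger_gap: 0.0855
gripper_force: 0.0
clock: 12.33
tool_pos: [0.5308, 0.325, 0.0791]
orientation: [3.139, -0.002, 1.261]
contact_force: [0.1, 0.2, 0.6]
finger_gap: 0.0515
gripper_force: 0.0
clock: 12.75
tool_pos: [0.5306, 0.3251, 0.0793]
orientation: [3.14, -0.002, 1.261]
contact_force: [-2.4, -0.9, 5.4]
finger_gap: 0.0478
gripper_force: 61.7
clock: 13.17
tool_pos: [0.5298, 0.3246, 0.101]
orientation: [3.141, -0.0, 1.261]
contact_force: [0.6, 0.5, -4.0]
finger_gap: 0.0475
gripper_force: 62.3
clock: 13.58
tool_pos: [0.5294, 0.3245, 0.0999]
orientation: [-3.141, 0.001, 1.261]
contact_force: [-0.7, -0.7, -4.8]
finger_gap: 0.0475
gripper_force: 62.3
clock: 14.0
tool_pos: [0.5297, 0.3246, 0.1003]
orientation: [-3.142, 0.0, 1.261]
contact_force: [0.1, -0.7, -4.2]
finger_gap: 0.0482
gripper_force: 62.3
```

The third one is heavy (−4.3 N, about 0.44 kg). I carry it over the row with its underside near 0.15 m, to a view pose short of the holder.

```bash
python3 -m crank '[[[0,0,-0.01,0,0.04],[0,0,-0.025,0,0.04],[0,0,-0.03,0,0.04],[0,0,-0.03,0,0.04],[0,0,-0.025,0,0.04]]]' 80
python3 -m crank '[[[0,0,-0.01,0,0.04],[-0.01,0.003,0,0,0.04],[-0.02,0.006,0,0,0.04],[-0.03,0.0092,0,0,0.04],[-0.03,0.0092,0,0,0.04]]]'
python3 -m crank '[[[-0.03,0.0092,0,0,0.04],[-0.03,0.0092,0,0,0.04],[-0.03,0.0092,0,0,0.04],[-0.03,0.0092,0,0,0.04],[-0.03,0.0092,0,0,0.04]]]'
python3 -m crank '[[[-0.03,0.0092,0,0,0.04],[-0.03,0.0092,0,0,0.04],[-0.03,0.0092,0,0,0.04],[-0.03,0.0092,0,0,0.04],[-0.03,0.0092,0,0,0.04]]]'
python3 -m crank '[[[-0.03,0.0092,0,0,0.04],[-0.03,0.0092,0,0,0.04],[-0.03,0.0092,0,0,0.04],[-0.03,0.0092,0,0,0.04],[-0.03,0.0092,0,0,0.04]]]'
python3 -m crank '[[[-0.02,0.006,0,0,0.04],[-0.01,0.003,0,0,0.04],[-0.008,0.0025,0,0,0.04],[0,0,0,0,0.04],[0,0,0,0,0.04]]]'
python3 -m crank '[[[0,0,0,0,0.04],[0,0,0,0,0.04],[0,0,0,0,0.04],[0,0,0,0,0.04],[0,0,0,0,0.04]]]'
python3 - <<'E'
from h import *
s=telemetry.read_state(); print(np.round(s['tool_pos'],4),np.round(s['orientation'],4))
shot('wrist','w3')
E
```

```text
clock: 14.42
tool_pos: [0.5301, 0.3248, 0.2235]
orientation: [3.14, -0.002, 1.261]
contact_force: [1.0, 0.6, -3.4]
finger_gap: 0.0473
gripper_force: 83.5
clock: 14.83
tool_pos: [0.5267, 0.229, 0.2276]
orientation: [-3.138, 0.003, 1.262]
contact_force: [0.1, 0.2, -4.1]
finger_gap: 0.0474
gripper_force: 84.2
clock: 15.25
tool_pos: [0.5245, 0.0717, 0.2278]
orientation: [-3.138, 0.001, 1.261]
contact_force: [0.6, 0.2, -4.7]
finger_gap: 0.0478
gripper_force: 84.2
clock: 15.67
tool_pos: [0.5225, -0.0848, 0.2279]
orientation: [-3.138, 0.0, 1.26]
contact_force: [1.1, -0.2, -5.0]
finger_gap: 0.0479
gripper_force: 84.2
clock: 16.08
tool_pos: [0.5205, -0.2414, 0.2277]
orientation: [-3.137, -0.001, 1.26]
contact_force: [-0.5, 0.5, -3.7]
finger_gap: 0.0475
gripper_force: 84.2
clock: 16.5
tool_pos: [0.5214, -0.2789, 0.2294]
orientation: [-3.14, -0.001, 1.261]
contact_force: [1.3, 0.5, -4.6]
finger_gap: 0.0472
gripper_force: 84.9
clock: 16.92
tool_pos: [0.522, -0.2794, 0.2304]
orientation: [3.141, 0.0, 1.262]
contact_force: [0.1, 0.6, -5.2]
finger_gap: 0.0476
gripper_force: 85.0
[ 0.522  -0.2794  0.2304] [3.1414 0.     1.2615]
```

View pics/w3.png

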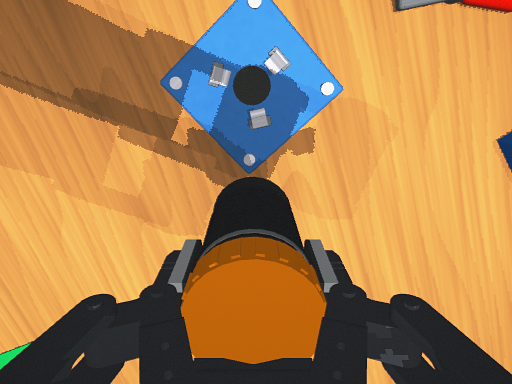

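The wrist view shows the holder centre disc at (252,85), the fingers at (219,74), (277,60) and (259,118), and the held canister upright below. I compute the offset from the disc, bolts and fingers.

```bash
python3 - <<'E'
from h import *
im=cv2.imread('pics/w3.png');d=np.load('pics/w3.npy');s=telemetry.read_state()
T=wtool(d);hsv=cv2.cvtColor(im,cv2.COLOR_BGR2HSV);z=T[...,2]
def comp(m,lab,a0,a1):
    k,l,st,c=cv2.connectedComponentsWithStats(m.astype(np.uint8))
    for i in range(1,k):
        if a0<st[i,4]<a1 and c[i][1]<170 and 150<c[i][0]<350:
            p=T[l==i]; print(lab,c[i].round(1),st[i,4],p.mean(0).round(4),((p.max(0)+p.min(0))/2).round(4),np.ptp(p,axis=0).round(4))
comp((hsv[...,2]<60)&(z>.2)&(z<.24),'disc',300,5000)
comp((hsv[...,1]<70)&(hsv[...,2]>120)&(z>.21)&(z<.235),'bolt',40,400)
comp((z>.182)&(z<.205),'finger',5,900)
b=(hsv[...,0]>98)&(hsv[...,0]<118)&(hsv[...,1]>120)&(abs(z-.22)<.006); b[:,:150]=0;b[:,360:]=0
p=T[b][:,:2].astype(np.float32); r=cv2.minAreaRect(np.ascontiguousarray(p));print(r,np.median(T[b][:,2]))
c=T[(hsv[...,0]>8)&(hsv[...,0]<25)&(hsv[...,1]>200)&(z<-.0)&(z>-.06)]; print('cap',c.min(0),c.max(0))
f=(hsv[...,2]<60)&(z>.02)&(z<.08); q=T[f];print('foot',len(q),q.min(0),q.max(0))
E
```

```text
disc [251.4  85. ] 1120 [ 0.0712 -0.0014  0.2186] [ 0.071  -0.0017  0.2188] [0.0357 0.0353 0.0052]
bolt [254.1   3.1] 91 [0.1421 0.0012 0.2153] [0.1419 0.0011 0.2153] [0.0061 0.0109 0.0048]
bolt [280.1  56.9] 97 [0.0966 0.0256 0.2132] [0.0952 0.0252 0.2133] [0.0202 0.02   0.0038]
bolt [175.5  82.6] 124 [ 0.0736 -0.0747  0.215 ] [ 0.0737 -0.0747  0.2151] [0.0102 0.0109 0.004 ]
bolt [326.9  88.2] 133 [0.0684 0.072  0.2156] [0.0685 0.0724 0.2167] [0.0112 0.0126 0.0072]
bolt [249.  159.2] 105 [-0.0022 -0.0039  0.2153] [-0.0025 -0.0039  0.2159] [0.0119 0.0104 0.0051]
finger [275.1  62.5] 296 [0.0909 0.0199 0.1947] [0.0907 0.0196 0.1937] [0.0188 0.0189 0.016 ]
finger [220.1  76. ] 291 [ 0.0796 -0.0294  0.1946] [ 0.0794 -0.0294  0.1939] [0.017  0.0173 0.0158]
finger [258.2 117.6] 265 [0.0425 0.0051 0.1949] [0.0428 0.0053 0.1944] [0.0164 0.0158 0.0169]
((0.07120367884635925, -0.0013911053538322449), (0.12905767560005188, 0.12900026142597198), 47.059791564941406) 0.21919472460627504
cap [-0.01866577 -0.02511524 -0.05418567] [ 0.0253915   0.02523636 -0.01176843]
foot 1995 [ 0.00347308 -0.02324041  0.02000039] [0.02312659 0.02254978 0.06763109]
```

```bash
python3 -m crank '[[[0.01,0,0,0,0.04],[0.02,-0.0015,0,0,0.04],[0.02,0,0,0,0.04],[0.015,0,0,0,0.04],[0.006,0,0,0,0.04]]]' 100
python3 -m crank '[[[0,0,0.01,0,0.04],[0,0,0.025,0,0.04],[0,0,0.03,0,0.04],[0,0,0.025,0,0.04],[0,0,0.015,0,0.04]]]'
python3 -m crank '[[[0,0,0.008,0,0.04],[0,0,0,0,0.04],[0,0,0,0,0.04],[0,0,0,0,0.04],[0,0,0,0,0.04]]]'
python3 - <<'E'
from h import *
s=telemetry.read_state(); print(np.round(s['tool_pos'],4),np.round(s['orientation'],4))
shot('side','s3');im=cv2.imread('pics/s3.png');cv2.imwrite('pics/s3c.png',cv2.resize(im[60:180,220:380],(640,480),interpolation=3))
E
```

```text
clock: 17.38
tool_pos: [0.5426, -0.2093, 0.2302]
orientation: [-3.141, -0.001, 1.263]
contact_force: [0.7, 0.7, -4.1]
finger_gap: 0.0468
gripper_force: 104.2
clock: 17.8
tool_pos: [0.5399, -0.2113, 0.1211]
orientation: [-3.136, -0.001, 1.26]
contact_force: [0.3, -0.7, -5.0]
finger_gap: 0.0468
gripper_force: 104.4
clock: 18.22
tool_pos: [0.5431, -0.2125, 0.1191]
orientation: [3.138, 0.001, 1.261]
contact_force: [-0.4, -0.9, -3.8]
finger_gap: 0.0468
gripper_force: 104.4
[ 0.5431 -0.2125  0.1191] [3.1383e+00 9.0000e-04 1.2607e+00]
```

View pics/s3c.png

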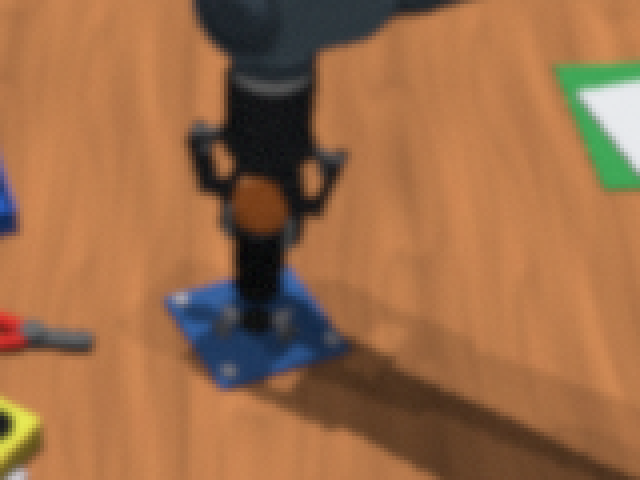

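The canister is centred above the fingers, at crop (258,320). I settle and check the position.

```bash
python3 -m crank '[[[0,0,0,0,0.04],[0,0,0,0,0.04],[0,0,0,0,0.04],[0,0,0,0,0.04],[0,0,0,0,0.04]]]'
python3 -c "
from h import *
s=telemetry.read_state(); print(np.round(s['tool_pos'],4),R.from_euler('xyz',s['orientation']).as_matrix()[:2,:2].T@(np.array([.5423,-.2113])-s['tool_pos'][:2]))"
```

```text
clock: 18.68
tool_pos: [0.5421, -0.2117, 0.1174]
orientation: [3.142, 0.0, 1.261]
contact_force: [-0.6, 0.5, -3.8]
finger_gap: 0.0469
gripper_force: 104.4
[ 0.5421 -0.2117  0.1174] [0.00047865 0.00010193]
```

```bash
python3 -m crank '[[[0,0,0.003,0,0.04],[0,0,0.004,0,0.04],[0,0,0.003,0,0.04],[0,0,0.002,0,0.04],[0,0,0.002,0,0.04]]]' 120
python3 -m crank '[[[0,0,0.002,0,0.04],[0,0,0.002,0,0.04],[0,0,0.001,0,0.04],[0,0,0.001,0,0.04],[0,0,0,0,0.04]]]'
```

```text
clock: 19.1
tool_pos: [0.5418, -0.2116, 0.1027]
orientation: [-3.141, -0.0, 1.261]
contact_force: [0.6, 0.0, -4.7]
finger_gap: 0.0463
gripper_force: 123.4
clock: 19.52
tool_pos: [0.5431, -0.212, 0.0988]
orientation: [3.139, 0.0, 1.261]
contact_force: [-0.9, 2.6, 4.5]
finger_gap: 0.0466
gripper_force: 124.2
```

```bash
python3 -m crank '[[[0,0,0.001,0,0.04],[0,0,0.001,0,0.04],[0,0,0.001,0,0.04],[0,0,0.001,0,0.04],[0,0,0,0,0.04]]]'
python3 -m crank '[[[0,0,0.001,0,0.04],[0,0,0.001,0,0.04],[0,0,0.001,0,0.04],[0,0,0.001,0,0.04],[0,0,0,0,0.04]]]'
```

```text
clock: 19.93
tool_pos: [0.5434, -0.2121, 0.0949]
orientation: [3.138, 0.0, 1.261]
contact_force: [0.6, 2.2, 3.8]
finger_gap: 0.0465
gripper_force: 123.8
clock: 20.35
tool_pos: [0.5414, -0.2115, 0.088]
orientation: [-3.14, -0.0, 1.261]
contact_force: [1.6, 1.3, -5.9]
finger_gap: 0.0469
gripper_force: 123.6
```

```bash
python3 -m crank '[[[0,0,0.001,0,0.04],[0,0,0.001,0,0.04],[0,0,0.0005,0,0.04],[0,0,0,0,0.04],[0,0,0,0,0.04]]]'
python3 -m crank '[[[0,0,0.0005,0,0.04],[0,0,0.0005,0,0.04],[0,0,0.0005,0,0.04],[0,0,0,0,0.04],[0,0,0,0,0.04]]]'
```

```text
clock: 20.77
tool_pos: [0.5417, -0.2116, 0.0864]
orientation: [-3.141, -0.0, 1.261]
contact_force: [0.8, 1.7, -4.4]
finger_gap: 0.0467
gripper_force: 123.6
clock: 21.18
tool_pos: [0.5419, -0.2116, 0.0857]
orientation: [-3.141, -0.0, 1.261]
contact_force: [-3.9, 2.8, 2.2]
finger_gap: 0.0469
gripper_force: 124.0
```

```bash
python3 -m crank '[[[0,0,0.0004,0,0.04],[0,0,0.0004,0,0.04],[0,0,0,0,0.04],[0,0,0,0,0.04],[0,0,0,0,0.04]]]'
python3 -m crank '[[[0,0,0,0,0.05],[0,0,0,0,0.06],[0,0,0,0,0.07],[0,0,0,0,0.0854],[0,0,0,0,0.0854]]]'
python3 -m crank '[[[0,0,0,0,0.0854],[0,0,-0.005,0,0.0854],[0,0,-0.015,0,0.0854],[0,0,-0.025,0,0.0854],[0,0,-0.025,0,0.0854]]]'
python3 -m crank '[[[0,0,-0.03,0,0.0854],[-0.03,0,-0.03,0,0.0854],[-0.035,0,-0.02,0,0.0854],[-0.03,0,0,0,0.0854],[0,0,0,0,0.0854]]]'
python3 -m crank '[[[0,0,0,0,0.0854],[0,0,0,0,0.0854],[0,0,0,0,0.0854],[0,0,0,0,0.0854],[0,0,0,0,0.0854]]]'
python3 - <<'E'
from h import *
s=telemetry.read_state(); print(np.round(s['tool_pos'],4))
shot('wrist','w4');p,_=shot('side','s4')
d=np.load('pics/w4.npy');im=cv2.imread('pics/w4.png')
T=wtool(d);hsv=cv2.cvtColor(im,cv2.COLOR_BGR2HSV);W=T@R.from_euler('xyz',s['orientation']).as_matrix().T+s['tool_pos']
m=(hsv[...,0]>8)&(hsv[...,0]<32)&(hsv[...,1]>200)&(W[...,2]>.08)&(W[...,2]<.14)
q=W[m];t=q[q[:,2]>.108];print('cap z',np.percentile(q[:,2],[5,50,95]),cv2.minEnclosingCircle(np.ascontiguousarray(t[:,:2].astype(np.float32))))
n=W[...,2]
b=(hsv[...,0]>98)&(hsv[...,0]<118)&(hsv[...,1]>120)&(abs(n-.01)<.006);print('plate z',np.median(n[b]))
a=cv2.imread('pics/side0.png')
cv2.imwrite('pics/f.png',np.hstack([cv2.resize(im,(400,300)),cv2.resize(cv2.imread('pics/s4.png'),(400,300))]))
E
```

```text
clock: 21.6
tool_pos: [0.542, -0.2117, 0.0857]
orientation: [-3.141, -0.0, 1.261]
contact_force: [-5.5, 4.8, 8.9]
finger_gap: 0.0468
gripper_force: 124.6
clock: 22.02
tool_pos: [0.5424, -0.2121, 0.0847]
orientation: [3.141, 0.0, 1.261]
contact_force: [0.0, -0.2, -0.4]
finger_gap: 0.0853
gripper_force: 0.0
clock: 22.43
tool_pos: [0.5415, -0.2114, 0.1547]
orientation: [-3.14, -0.0, 1.261]
contact_force: [0.4, 0.2, -0.0]
finger_gap: 0.0854
gripper_force: 0.0
clock: 22.85
tool_pos: [0.5127, -0.3066, 0.2369]
orientation: [3.137, 0.004, 1.256]
contact_force: [-0.0, -0.8, -0.1]
finger_gap: 0.0853
gripper_force: 0.0
clock: 23.27
tool_pos: [0.5134, -0.3007, 0.2335]
orientation: [-3.141, -0.0, 1.262]
contact_force: [0.9, 0.4, 0.2]
finger_gap: 0.0854
gripper_force: 0.0
[ 0.5134 -0.3007  0.2335]
cap z [0.11499652 0.11621699 0.1173885 ] ((0.5413864850997925, -0.211790069937706), 0.025803331285715103)
plate z 0.011197586571798673
```

View pics/f.png

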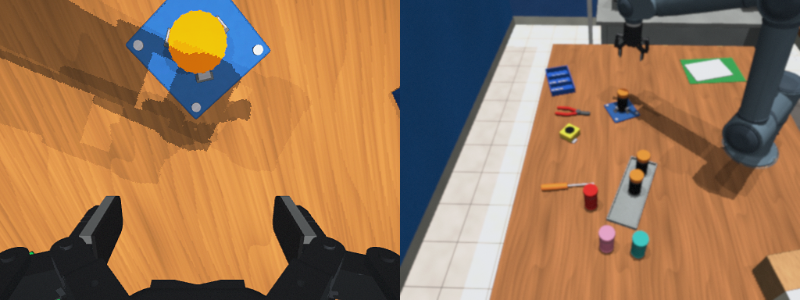

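The heavy canister is home: its cap is 105.0 mm above the plate and 1 mm off centre. In the side view the two empties stand upright in the tray at (643,158) and (636,180), and the bystanders have not moved.

```bash
python3 -c "
from plant import job; print(job.close_job())"
```

```text
the job is handed in; nothing more can be done
None
```

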